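Turn the reversed reagent cartridge end for end in its rack

ROBOT

A 7-joint arm with a two-finger parallel gripper is mounted at the origin on the work surface. World frame = base frame: x ahead of the robot, y to its left, z up, the work surface at z = 0. Lengths are in m, angles in rad, forces in N, time in s.
With the tool pointing down it reaches from about 0.425 to 0.925 m from the base axis. Payload 6.8 kg.
Tool frame: the origin (TCP) lies at the very end of the fingers, on their centre line; the grasp point (between the pads) lies r.grip_depth behind it (r.grip_depth is the distance from the TCP to the grasp point, in m); z points along the fingers, x is the direction in which the jaws open and shut, and the axes are right-handed (so a half turn about z gives the same grasp; the last joint's range is limited). The gripper opens to 85 mm and grips with 20 to 120 N. Pads are 22 mm wide; open, the fingers measure 114 mm over their backs; the gripper's body (76 mm by 85 mm) begins 54 mm behind the grasp point. The pads swing forward as they close: fully open they stand 13 mm farther back than shut.
Start: joints at [-1.247, 0.477, 0.022, 1.555, -0.011, 1.109, -0.083], TCP at [0.282, 0.613, 0.231] pointing down, gripper open.
Joint ranges: [-2.96, 2.96], [-0.34, 2.1], [-1.41, 1.46], [0.24, 2.44], [-1.37, 4.51], [0.17, 1.92], [-2.96, 2.96]. Speed limits (rad/s): [2.39, 2.39, 3.14, 3.14, 3.14, 3.14, 3.14].

INTERFACE

Orientations are given as a rotation vector (axis times angle).
In Python, from bench import readout, grab_frame, workorder, r gives the robot as it stands.
- The arm moves only by the shell command python3 -m handwheel 'ROWS' [FORCE]. ROWS is text: rows parted by semicolons, each of 7 numbers parted by spaces: the shift along the tool's x, y, z in mm, then the turn, a rotation vector about the tool's x, y, z in degrees, then the finger opening in mm, from 0 to 85.4. A call has 1 to 12 rows; each row is the pose to reach, as a shift and turn from the pose commanded when the call began, along the tool's axes at that moment; what a row does not reach only later rows make up. A row lasts 1/8 s, in which the tool goes at most 62.5 mm and 10.7 degrees, less where a joint would pass 70% of its speed; a pose out of reach is approached as far as the arm can. A call with a gripper value outside its range is refused whole. The fingers move at their own pace and stop on an object; FORCE is the grip in N (left out, the last holds). Time passes only in rows, so rows that repeat a pose let the fingers close. It gives the time, the measured TCP pose, the force and the opening at its end, in the units of the state.
- readout.get_obs(): the state, without advancing time (a new reading comes with each control period).
- grab_frame(name): name is "scene" or "top"; returns a dict with "pixels" (420x560x3 uint8, red, green, blue), "fx", "fy", "cx", "cy" (pixels), "rvec" (rotation vector, rad) and "tvec" (3), from world to camera coordinates, as OpenCV has them. Camera axes: x right, y down, z forward; pixel columns grow to the right and rows downward; lengths in m; the calibration is good to about 2 mm. A picture is of the moment at which its call begins. There is no depth.
- workorder.hand_in(): hands the job in, once; it reports no verdict.
The state is a dict: "clock": time; "joints": joint angles; "qvel": joint speeds; "tau": joint torques, N m; "tcp_pos": TCP position; "orientation": TCP orientation; "contact_force": force on the tool from outside, world axes, zero at the start; "moment": the same for the moment, N m; "grip_width": finger opening in m.
Only numpy, scipy, OpenCV 4.12 (cv2) and the standard library are available. Lean on these libraries where they do the work, as an engineer would, in place of code of your own. Each camera call takes 0.05 s, during which the arm holds its last target.

TASK

One of the three reagent cartridges in the rack stands the wrong way round: its round cap is at the end away from the rack's raised rear plate. Pull it up out of its slot, turn it end for end, and lower it back into the same slot without dropping it, upright and fully home, so that its cap is next to the rear plate like the other two. Leave the other two cartridges in place and let go at the end.

Things in the scene. Friction and masses are not known exactly. Their poses are not given: they have to be found in the camera images.
- rack: Fixed blue block, 156 (x) x 230 (y) x 40 mm high; origin under its centre, on the bench. Three open-topped slots along its x, centred at x=0, y=-75, 0, +75 mm, each 124 x 34 mm, floor 8 mm above the bench, 4 mm chamfer at the mouth. A rear plate, 8 mm thick, 62 mm high, stands along its +x end (away from the robot, yaw within 0.45 rad).
- cart_wrong_tab (a point): Pull tab of the reversed white cartridge (110 long in x, 26 wide in y, 150 g, in any slot). The tab, the part to grip, stands over the middle: 30 (x) x 12 (y) mm, 52 to 96 mm above the underside; this point is on the cartridge's centre line, 77 mm above the underside. z up, +x towards its cap; +x starts opposite to the rack's +x and must end along it.
- cart_wrong_cap (a point): Centre of the top of the reversed cartridge's round cap (23 mm across, 16 mm high), 40 mm along the cartridge's +x from its middle, 68 mm above its underside. The cartridge's body is 52 mm high, with a step 36 mm high over the last 28 mm at its -x end.
- cart_a_tab (a point): The same point on the pull tab of a correctly placed cartridge of the same shape, its +x (cap end) along the rack's +x. Bystander, stays in its slot.
- cart_b_tab (a point): The same for the other correctly placed cartridge. Bystander, stays in its slot.
There are look-alikes about, which are no part of the job. What is shaped like the part that bears cart_wrong_tab but orange or pink is not meant.

How it is judged:
By the outcome, as a careful person would: the job done as asked, in the order asked, and still so for the second after the job is handed in, with the robot touching nothing.
It also fails if it takes over 38 s, if anything falls off the work surface, if the arm or the gripper's body presses on something with over 40 N, if the wrist force passes 120 N, or if a joint passes its speed limit or range.

## Working session

There is one attempt and no reset: what is moved stays moved. The work goes in short steps, Python scripts to look and compute and a shell command to move; the robot and the scene stay as the last step left them, time stands still between calls to the robot, and variables do not carry over. Pictures are saved under pics/ and viewed, and the job is handed in when it is done.

```bash
mkdir -p pics; ls
python3 - <<'E'
from bench import readout, grab_frame, workorder, r
import cv2
print(readout.get_obs()); print(r.grip_depth)
for n in("scene","top"):
    f=grab_frame(n); cv2.imwrite(f"pics/{n}0.png",f["pixels"][:,:,::-1]); print({k:v for k,v in f.items() if k!="pixels"})
E
```

```text
pics
{'clock': 0.0, 'joints': array([-1.24712201,  0.47779802,  0.02232907,  1.55644   , -0.01148552,
        1.10928962, -0.08311968]), 'qvel': array([-4.88733158e-05, -9.87412342e-04,  1.44983269e-04,  5.19483169e-04,
       -4.17441387e-04,  5.19352984e-05,  9.83911478e-04]), 'tau': array([ 2.69179036e-04, -5.96457446e+01,  1.60839479e+00, -2.81200987e+01,
        1.24722728e-02,  9.32920841e-03,  1.73325111e-05]), 'tcp_pos': array([0.28224254, 0.612517  , 0.23033174]), 'orientation': array([ 2.64480385e+00,  1.69344554e+00, -2.26160357e-03]), 'contact_force': array([ 0.05115256, -0.42846099,  0.14624706]), 'moment': array([-0.02952612, -0.04626284,  0.04375321]), 'grip_width': 0.0857319679070595}
0.0187
{'fx': 499.09452472461885, 'fy': 499.09452472461885, 'cx': 285.91580654284365, 'cy': 212.52753063262793, 'rvec': array([ 1.5155552 ,  2.11496082, -0.77937064]), 'tvec': array([ 0.12764413, -0.31820914,  1.10541089])}
{'fx': 542.2209781213211, 'fy': 542.2209781213211, 'cx': 287.21261802356474, 'cy': 200.62797847599757, 'rvec': array([ 2.09856032, -2.13893767,  0.14761624]), 'tvec': array([0.03043046, 0.46484288, 0.73417724])}
```

View pics/scene0.png

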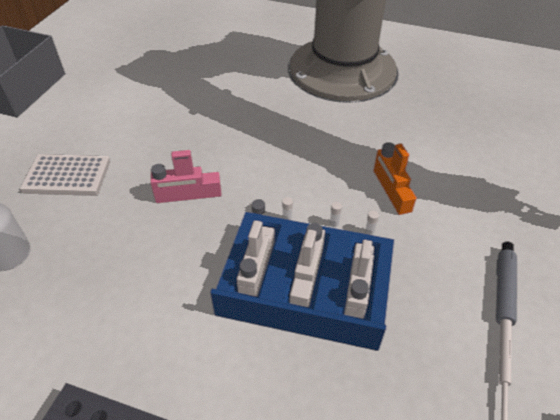

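View pics/top0.png

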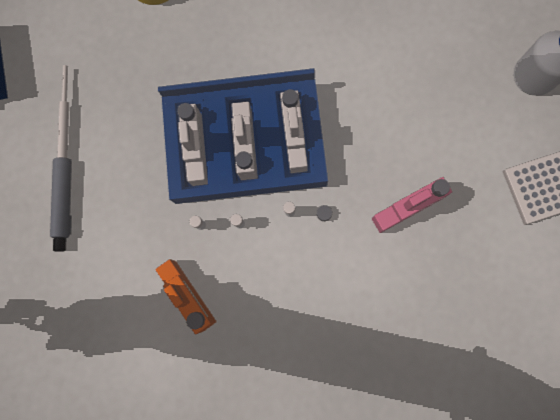

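The middle cartridge is the reversed one: in the top view its cap is at about (243,160) with the rear plate along row ~80. I'll enlarge both views.

Run:
```python
import cv2
a=cv2.imread("pics/top0.png")[65:210,150:340]; cv2.imwrite("pics/tc.png",cv2.resize(a,None,fx=4,fy=4,interpolation=cv2.INTER_CUBIC))
a=cv2.imread("pics/scene0.png")[195:345,210:400]; cv2.imwrite("pics/sc.png",cv2.resize(a,None,fx=4,fy=4,interpolation=cv2.INTER_CUBIC))
```

```text
(no output)
```

View pics/tc.png

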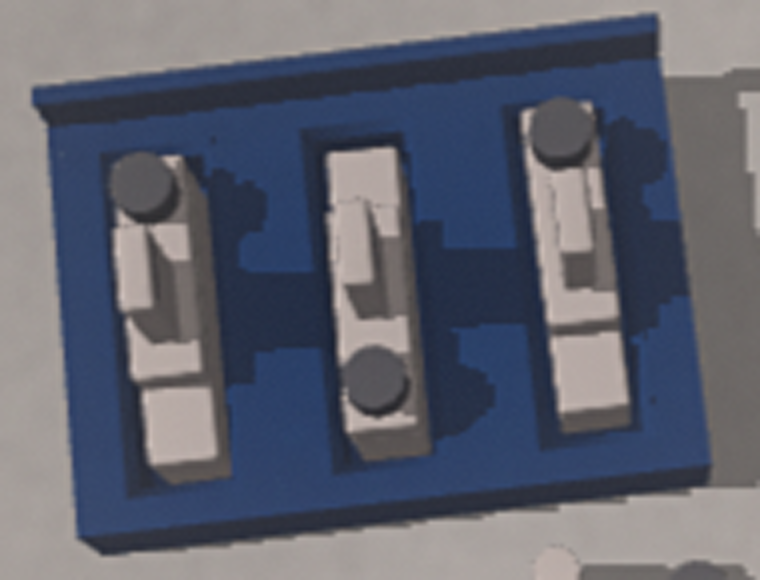

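View pics/sc.png

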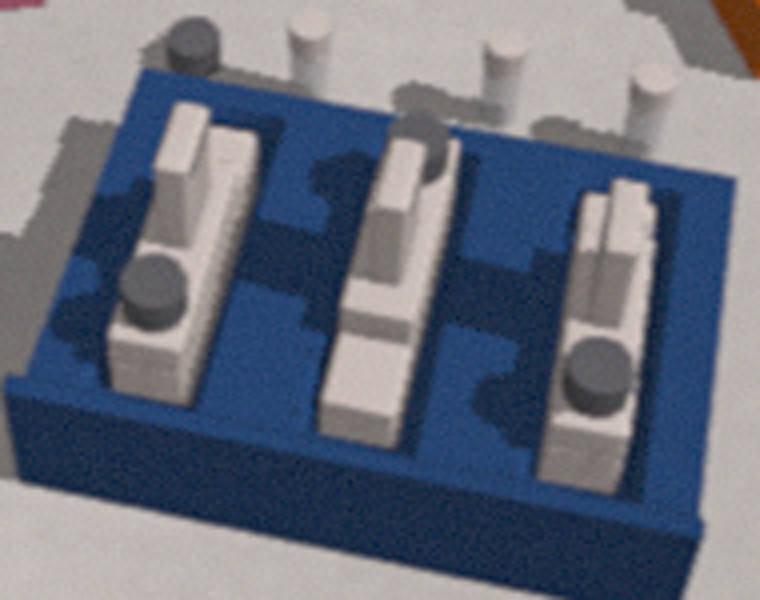

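```bash
cat > h.py <<'E'
import numpy as np, cv2
from scipy.optimize import least_squares
from scipy.spatial.transform import Rotation as R
from bench import readout, grab_frame, workorder, r
def proj(P,f): return cv2.projectPoints(np.array(P,float).reshape(-1,1,3),f["rvec"],f["tvec"],np.array([[f["fx"],0,f["cx"]],[0,f["fy"],f["cy"]],[0,0,1.]]),None)[0][:,0]
def tw(p,L): # planar pose
    L=np.array(L,float);c,s=np.cos(p[2]),np.sin(p[2])
    return np.c_[p[0]+c*L[:,0]-s*L[:,1],p[1]+s*L[:,0]+c*L[:,1],L[:,2]+(p[3] if len(p)>3 else 0)]
def fit(views,p0):
    def res(p): return np.concatenate([(proj(tw(p,L),f)-np.array(u)).ravel() for f,L,u in views])
    s=least_squares(res,p0,loss='soft_l1'); return s.x,res(s.x).reshape(-1,2)
E
python3 - <<'E'
from h import *
np.set_printoptions(precision=4,suppress=True)
t=grab_frame("top");s=grab_frame("scene")
T=lambda a:(np.array(a)+.5)/4-.5+[150,65]
S=lambda a:(np.array(a)+.5)/4-.5+[210,195]
p,e=fit([(t,[[.078,.115,.062],[.078,-.115,.062],[-.078,.115,.04],[-.078,-.115,.04]],T([[33,90],[657,14],[78,538],[709,468]])),
 (s,[[-.078,-.115,.04],[-.078,.115,.04],[.078,-.115,.062],[.078,.115,.062]],S([[143,70],[736,180],[10,380],[702,527]]))],[.6,.1,0])
print("rack",p);print(e)
h=.008
c,e=fit([(t,[[0,0,.096+h],[.04,0,.068+h],[-.055,-.013,.036+h],[-.055,.013,.036+h],[.055,-.013,.052+h],[.055,.013,.052+h]],T([[354,242],[376,380],[325,153],[397,147],[345,433],[416,418]])),
 (s,[[0,0,.096+h],[-.055,.013,.036+h],[-.055,-.013,.036+h]],S([[401,175],[322,405],[398,416]]))],[p[0],p[1],p[2]+np.pi])
print("cart",c,"yaw-pi",c[2]-np.pi);print(e)
d=c[:2]-p[:2];k,q=np.cos(p[2]),np.sin(p[2]);print("in rack frame",[k*d[0]+q*d[1],-q*d[0]+k*d[1]])
for n,a in(("a(+y)",[140,187]),("b",[561,132])): # caps
    pass
o=readout.get_obs();M=R.from_rotvec(o["orientation"]).as_matrix();print(M,o["tcp_pos"],o["clock"])
E
```

```text
rack [0.5636 0.0851 0.0939]
[[-0.8424  1.3369]
 [ 0.9589  1.7792]
 [-0.521  -2.7119]
 [ 0.5881 -3.4789]
 [-0.5777  0.4078]
 [ 0.6601  0.84  ]
 [-1.2738 -0.9899]
 [ 1.5669 -0.7116]]
cart [0.5595 0.0841 3.227 ] yaw-pi 0.08541903869810463
[[-0.0776 -0.568 ]
 [-0.6292 -1.1873]
 [ 0.1278 -0.6138]
 [-0.3109 -1.0257]
 [ 0.1556 -0.3574]
 [ 0.7653  1.4283]
 [ 0.4625 -1.2419]
 [ 0.1377 -1.7876]
 [ 0.0585 -0.4678]]
in rack frame [np.float64(-0.004231488475648521), np.float64(-0.0006064222241342016)]
[[ 0.4185  0.9082 -0.0004]
 [ 0.9082 -0.4185 -0.0011]
 [-0.0011  0.0001 -1.    ]] [0.2823 0.6127 0.2307] 0.2
```

Residuals suggest that the plate stands outside the 156 mm; I'll refit that way.

Run:
```python
from h import *
np.set_printoptions(precision=4,suppress=True)
t=grab_frame("top");s=grab_frame("scene")
T=lambda a:(np.array(a)+.5)/4-.5+[150,65]
S=lambda a:(np.array(a)+.5)/4-.5+[210,195]
p,e=fit([(t,[[.086,.115,.062],[.086,-.115,.062],[-.078,.115,.04],[-.078,-.115,.04]],T([[33,90],[657,14],[78,538],[709,468]])),
 (s,[[-.078,-.115,.04],[-.078,.115,.04],[.086,-.115,.062],[.086,.115,.062]],S([[143,70],[736,180],[10,380],[702,527]]))],[.6,.1,0])
print("rack",p);print(e)
# slot mouth predicted
print(proj(tw(p,[[.062,.017,.04],[.062,-.017,.04],[-.062,.017,.04],[-.062,-.017,.04]]),t)*4+1.5-np.array([600,260]))
for n,a,y in(("a(+y)",[144,187],.075),("b",[561,132],-.075)):
    q=least_squares(lambda v:(proj([[v[0],v[1],.076]],t)[0]-T([a])[0]),[.6,.1]).x
    d=q-p[:2];k,w=np.cos(p[2]),np.sin(p[2]);print(n,"cap in rack",k*d[0]+w*d[1],-w*d[0]+k*d[1])
c=np.array([.5595,.0841]);d=c-p[:2];k,w=np.cos(p[2]),np.sin(p[2]);print("wrong in rack",k*d[0]+w*d[1],-w*d[0]+k*d[1])
```

```text
rack [0.5586 0.0843 0.0929]
[[-0.7422 -0.6284]
 [ 0.9764 -0.0356]
 [-0.1341  0.6891]
 [ 1.1718  0.0675]
 [ 0.2448 -2.0912]
 [ 0.8198 -1.7775]
 [-2.2102  0.7026]
 [ 1.0528  1.3285]]
[[312.746  140.4038]
 [403.97   129.8045]
 [343.8197 466.5604]
 [437.538  455.858 ]]
a(+y) cap in rack 0.03824874010703377 0.0739684689594507
b cap in rack 0.040670652865585126 -0.07406621663943938
wrong in rack 0.0009152019282407667 -0.000328555723187846
```

```bash
cat >> h.py <<'E'
def plan(pos,xdeg):
    o=readout.get_obs();M=R.from_rotvec(o["orientation"])
    a=np.deg2rad(xdeg);x=np.array([np.cos(a),np.sin(a),0]);z=np.array([0,0,-1.])
    G=R.from_matrix(np.c_[x,np.cross(z,x),z])
    print("shift mm",np.round(M.inv().apply(np.array(pos)-o["tcp_pos"])*1000,1),"turn",np.round((M.inv()*G).as_rotvec(degrees=True),2),"q",np.round(o["joints"],2),"F",np.round(o["contact_force"],1),"w",o["grip_width"],"tcp",np.round(o["tcp_pos"],4),"t",o["clock"])
E
python3 -c "
from h import *
plan([.5595,.084,.20],95.16)"
```

```text
shift mm [-364.3  473.    31.2] turn [ -0.     0.03 -29.9 ] q [-1.25  0.48  0.02  1.56 -0.01  1.11 -0.08] F [-0.1  0.7 -0.4] w 0.08575434471731272 tcp [0.2824 0.6129 0.231 ] t 0.3
```

```bash
python3 -m handwheel '-30 39 3 0 0 -3 85;-67 87 6 0 0 -6 75;-103 134 9 0 0 -9 65;-140 182 12 0 0 -12 55;-176 229 15 0 0 -15 50;-213 276 18 0 0 -18 50;-249 324 21 0 0 -21 50;-286 371 24 0 0 -24 50;-322 418 27 0 0 -27 50;-350 454 30 0 0 -29 50;-364 473 31 0 0 -30 50;-364 473 31 0 0 -30 50' 40
python3 -c "
from h import *
plan([.5595,.084,.0663],95.16)
for n in ('top','scene'):
  cv2.imwrite(f'pics/{n}1.png',cv2.resize(grab_frame(n)['pixels'][60:360,100:500,::-1],None,fx=2,fy=2))"
```

```text
clock: 1.8
tcp_pos: [0.5603, 0.0823, 0.2002]
orientation: [2.122, 2.316, -0.001]
contact_force: [-0.0, 0.0, -0.7]
grip_width: 0.0504
shift mm [  1.9  -0.7 133.9] turn [ 0.01  0.04 -0.14] q [-0.37  0.33  0.15  1.86 -0.06  0.95  1.46] F [-0.   0.  -0.7] w 0.050387923092817914 tcp [0.5603 0.0823 0.2002] t 1.8
```

View images.

View pics/scene1.png

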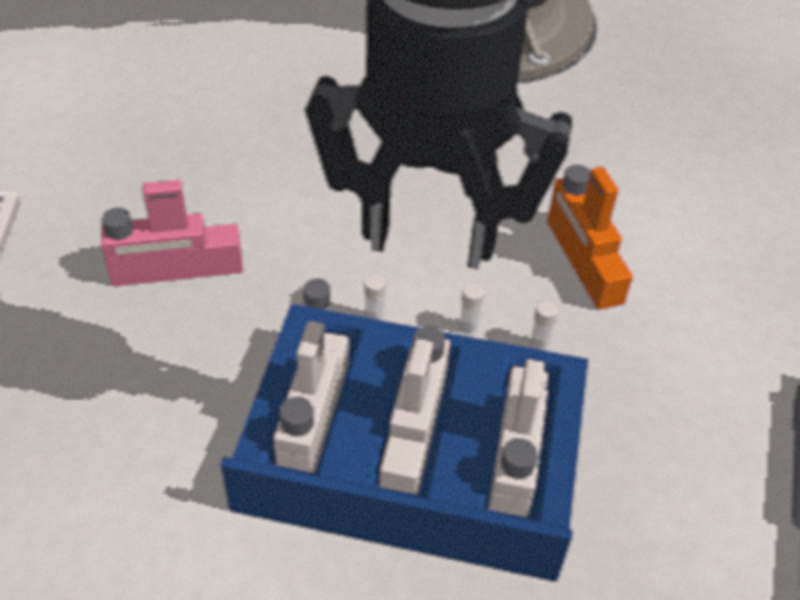

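```bash
python3 -m handwheel '1 0 20 0 0 0 50;1 0 50 0 0 0 50;2 0 80 0 0 0 50;2 0 95 0 0 0 50;2 0 100 0 0 0 45;2 0 100 0 0 0 45'
python3 -c "
from h import *
plan([.5595,.084,.0663],95.16)
for n in ('top','scene'):
  cv2.imwrite(f'pics/{n}2.png',cv2.resize(grab_frame(n)['pixels'][60:360,140:400,::-1],None,fx=2,fy=2))"
```

```text
clock: 2.65
tcp_pos: [0.5599, 0.087, 0.1008]
orientation: [2.117, 2.321, 0.001]
contact_force: [-0.6, -1.2, -0.6]
grip_width: 0.0451
shift mm [-2.9 -0.6 34.5] turn [ 0.04 -0.01  0.12] q [-0.36  0.46  0.12  1.94 -0.08  0.75  1.47] F [-0.6 -1.2 -0.6] w 0.04507418492393002 tcp [0.5599 0.087  0.1008] t 2.65
```

The fingers straddle the middle tab's line (tab near (420,370) in the 2x crop), well above it. Checking closer.

View pics/scene2.png

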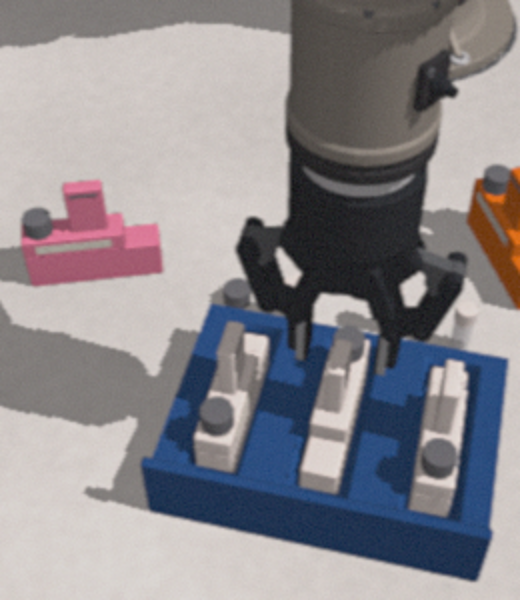

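```bash
python3 -m handwheel '-2 0 15 0 0 0 45;-2 0 28 0 0 0 45;-2 0 34 0 0 0 45;-2 0 34 0 0 0 45;-2 0 34 0 0 0 45'
python3 -c "
from h import *
plan([.5595,.084,.0663],95.16)
for n in ('top','scene'):
  cv2.imwrite(f'pics/{n}3.png',cv2.resize(grab_frame(n)['pixels'][150:350,180:400,::-1] if n=='scene' else grab_frame(n)['pixels'][60:260,140:360,::-1],None,fx=3,fy=3))"
```

```text
clock: 3.38
tcp_pos: [0.5599, 0.0846, 0.0664]
orientation: [2.117, 2.321, 0.0]
contact_force: [-0.0, -0.2, -0.3]
grip_width: 0.0451
shift mm [-0.5 -0.5  0.1] turn [ 0.01 -0.    0.1 ] q [-0.35  0.51  0.12  1.95 -0.09  0.68  1.48] F [-0.  -0.2 -0.3] w 0.04508796278175252 tcp [0.5599 0.0846 0.0664] t 3.375
```

View pics/scene3.png

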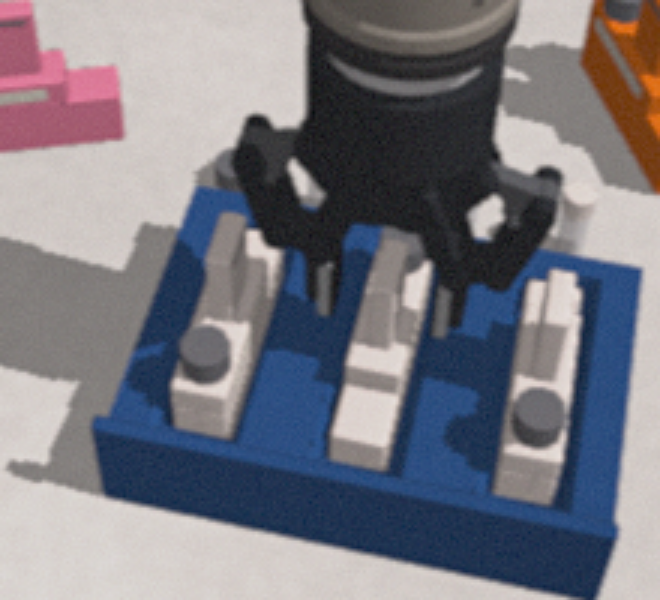

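View pics/top3.png

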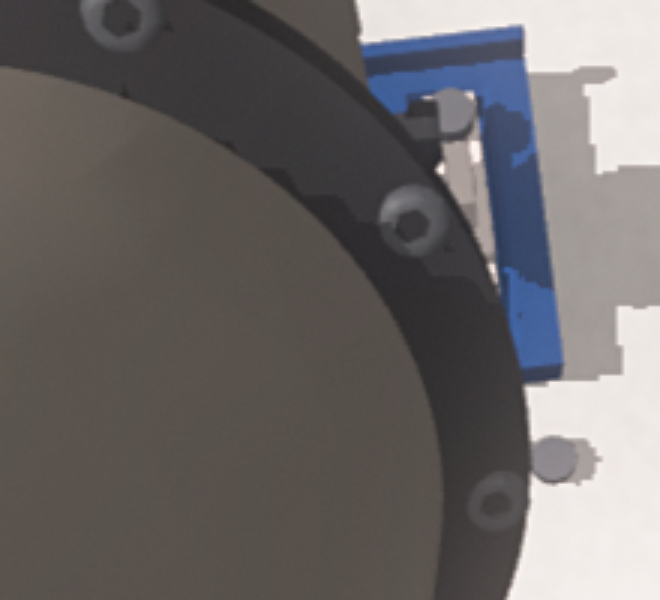

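The pads sit on either side of the middle tab (fingertips about (322,310) and (442,335)) with no contact. Closing.

```bash
python3 -m handwheel '0 0 0 0 0 0 30;0 0 0 0 0 0 20;0 0 0 0 0 0 10;0 0 0 0 0 0 5;0 0 0 0 0 0 5;0 0 0 0 0 0 5' 60
python3 -m handwheel '0 0 -5 0 0 0 5;0 0 -12 0 0 0 5;0 0 -20 0 0 0 5;0 0 -28 0 0 0 5' 
python3 -c "
from h import *
plan([.5595,.084,.1963],95.16)
f=grab_frame('scene')['pixels']
cv2.imwrite('pics/scene4.png',cv2.resize(f[150:350,180:400,::-1],None,fx=3,fy=3))"
```

```text
clock: 4.22
tcp_pos: [0.5599, 0.0846, 0.0665]
orientation: [2.117, 2.321, 0.0]
contact_force: [-1.6, -0.4, 3.9]
grip_width: 0.0112
clock: 4.72
tcp_pos: [0.5598, 0.0845, 0.095]
orientation: [2.117, 2.321, 0.0]
contact_force: [-0.5, 0.5, -2.0]
grip_width: 0.0113
shift mm [  -0.4   -0.3 -101.3] turn [ 0.01 -0.    0.1 ] q [-0.36  0.47  0.12  1.94 -0.08  0.74  1.48] F [-0.5  0.5 -2. ] w 0.011348162317564763 tcp [0.5598 0.0845 0.095 ] t 4.725
```

View pics/scene4.png

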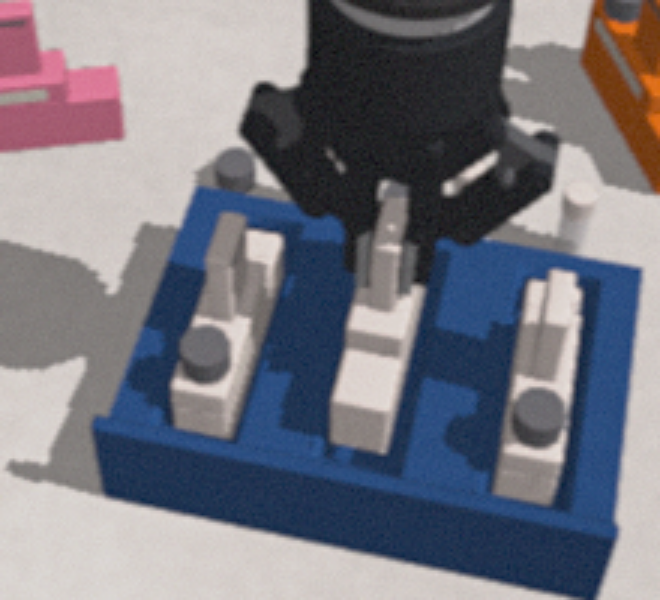

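The cartridge is rising with the gripper. I'll lift it clear, then turn it about tool +z.

```bash
python3 -m handwheel '0 0 -12 0 0 0 5;0 0 -28 0 0 0 5;0 0 -46 0 0 0 5;0 0 -64 0 0 0 5;0 0 -80 0 0 0 5;0 0 -92 0 0 0 5;0 0 -98 0 0 0 5;0 0 -98 0 0 0 5' 
python3 -m handwheel '0 0 0 0 0 4 5;0 0 0 0 0 11 5;0 0 0 0 0 19 5;0 0 0 0 0 27 5;0 0 0 0 0 35 5;0 0 0 0 0 43 5;0 0 0 0 0 51 5;0 0 0 0 0 59 5;0 0 0 0 0 67 5;0 0 0 0 0 75 5;0 0 0 0 0 83 5;0 0 0 0 0 90 5'
python3 -c "
from h import *
plan([.5595,.084,.192],-84.7)
f=grab_frame('scene')['pixels']
cv2.imwrite('pics/scene5.png',cv2.resize(f[100:350,150:410,::-1],None,fx=2,fy=2))"
```

```text
clock: 5.78
tcp_pos: [0.5598, 0.0845, 0.1925]
orientation: [2.117, 2.321, 0.0]
contact_force: [0.4, -0.5, -1.7]
grip_width: 0.0115
clock: 7.28
tcp_pos: [0.5592, 0.0845, 0.1915]
orientation: [3.138, 0.138, -0.002]
contact_force: [0.8, 0.9, -1.4]
grip_width: 0.0111
shift mm [ 0.3  0.5 -0.5] turn [9.000e-02 5.000e-02 8.972e+01] q [-0.63  0.36  0.47  1.89 -0.2   0.94  0.02] F [ 0.8  0.9 -1.4] w 0.011118167907423242 tcp [0.5592 0.0845 0.1915] t 7.275
```

View pics/scene5.png

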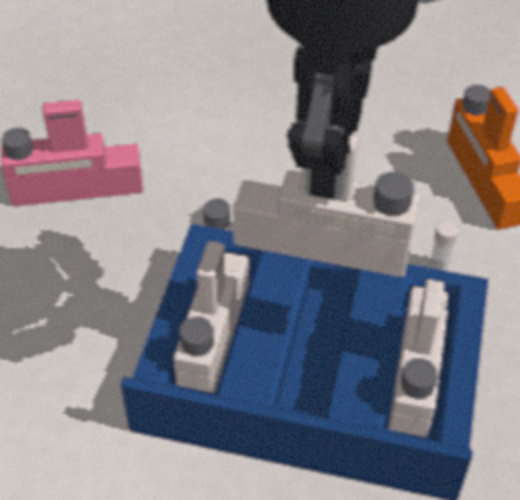

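The cartridge is sideways in the grip, cap at (393,195), roughly level and clear of its neighbours. Second half of the turn.

```bash
python3 -m handwheel '0 0 0 0 0 5 5;0 0 0 0 0 13 5;0 0 0 0 0 21 5;0 0 0 0 0 29 5;0 0 0 0 0 37 5;0 0 0 0 0 45 5;0 0 0 0 0 53 5;0 0 0 0 0 61 5;0 0 0 0 0 69 5;0 0 0 0 0 77 5;0 0 0 0 0 84 5;0 0 0 0 0 90 5'
python3 -m handwheel '0 0 0 0 0 0 5;0 0 0 0 0 0 5;0 0 0 0 0 0 5'
python3 -c "
from h import *
plan([.5595,.084,.192],-84.7)
f=grab_frame('scene')['pixels']
cv2.imwrite('pics/scene6.png',cv2.resize(f[150:350,200:400,::-1],None,fx=3,fy=3,interpolation=cv2.INTER_CUBIC))
f=grab_frame('top')['pixels']
cv2.imwrite('pics/top6.png',f[:,:,::-1])"
```

```text
clock: 8.82
tcp_pos: [0.5593, 0.0846, 0.1917]
orientation: [2.319, -2.118, -0.001]
contact_force: [0.2, -0.2, -1.8]
grip_width: 0.0111
clock: 9.2
tcp_pos: [0.5597, 0.0845, 0.1922]
orientation: [2.323, -2.115, -0.0]
contact_force: [-1.5, 0.2, -1.4]
grip_width: 0.0115
shift mm [0.5 0.2 0.2] turn [0.01 0.01 0.05] q [-0.9   0.45  0.85  1.9  -0.41  0.97 -1.34] F [-1.5  0.2 -1.4] w 0.011481900801311153 tcp [0.5597 0.0845 0.1922] t 9.2
```

View pics/scene6.png

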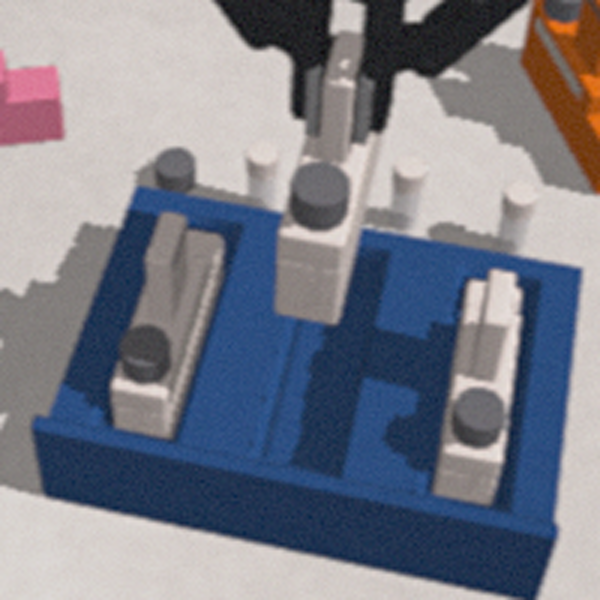

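View pics/top6.png

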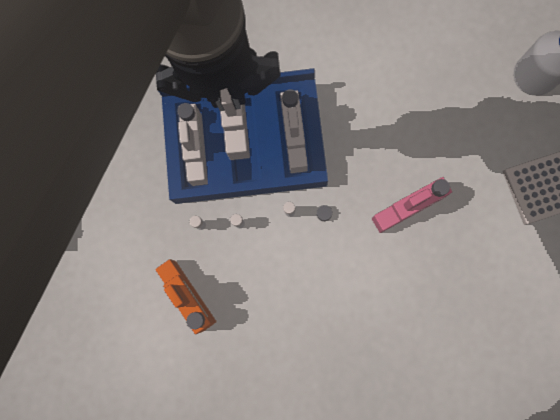

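Run:
```python
import cv2
a=cv2.imread("pics/scene6.png"); cv2.imwrite("pics/sc6.png",cv2.resize(a[0:350,200:440],None,fx=2.3,fy=2.3,interpolation=cv2.INTER_CUBIC)[:600] if 0 else cv2.resize(a[100:350,240:420],None,fx=2.4,fy=2.4,interpolation=cv2.INTER_CUBIC))
a=cv2.imread("pics/top6.png"); cv2.imwrite("pics/tc6.png",cv2.resize(a[75:195,200:280],None,fx=5,fy=5,interpolation=cv2.INTER_CUBIC))
```

```text
(no output)
```

View pics/sc6.png

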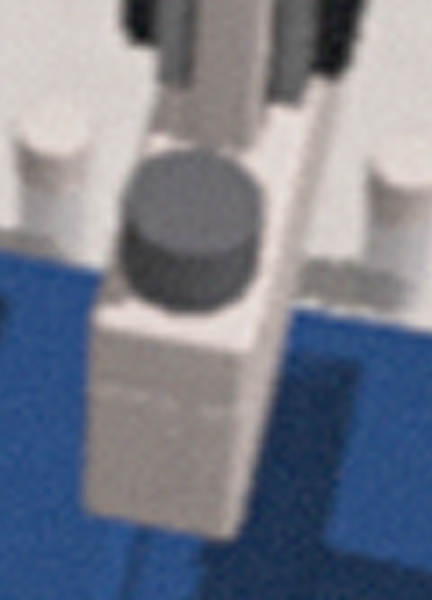

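View pics/tc6.png

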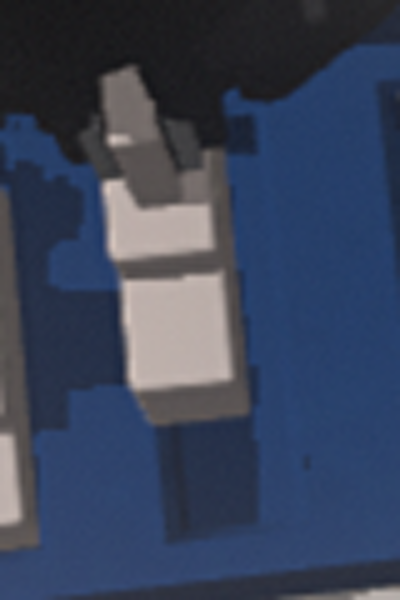

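```bash
cat > f6.py <<'E'
from h import *
np.set_printoptions(precision=4,suppress=True)
def tw(p,L):
    return R.from_euler('ZYX',[p[2],p[4],p[5]]).apply(np.array(L,float)-[0,0,.077])+[p[0],p[1],p[3]+.077]
import h; h.tw=tw
t=grab_frame("top");s=grab_frame("scene")
S=lambda a:((np.array(a)+.5)/7.2-.5)+[280,150+100/3]
T=lambda a:(np.array(a)+.5)/5-.5+[200,75]
L1=[[.04,0,.068],[.055,-.013,.052],[.055,.013,.052],[.055,-.013,0],[.055,.013,0]];U1=S([[193,205],[95,318],[243,350],[85,508],[237,540]])
L2=[[-.055,.013,.036],[-.055,-.013,.036],[-.027,.013,.036],[-.027,-.013,.036],[-.055,.013,0],[-.055,-.013,0],[-.027,.013,.052],[-.027,-.013,.052]]
U2=T([[132,392],[232,378],[123,277],[222,270],[157,426],[247,415],[112,262],[213,250]])
c,e=h.fit([(s,L1,U1),(t,L2,U2)],[.56,.084,.09,.134,0,0]);print(c);print(e)
d=c[:2]-[.5586,.0843];k,w=np.cos(.0929),np.sin(.0929);print("in rack",k*d[0]+w*d[1],-w*d[0]+k*d[1], "pitch,roll deg",np.rad2deg(c[4:]))
E
python3 f6.py
```

```text
[ 0.5595  0.0831  0.0827  0.1336  0.0104 -0.0007]
[[ 0.3847 -1.0412]
 [-0.647   0.0456]
 [ 1.2852  0.0551]
 [-0.2503  0.5688]
 [-0.3587  0.4525]
 [-0.6819 -0.2568]
 [ 0.7262  0.2939]
 [-0.6736  0.5765]
 [ 0.7687 -0.269 ]
 [-1.5486  0.4556]
 [ 0.7623  0.5263]
 [-0.486  -0.5433]
 [ 1.0748 -0.4463]]
in rack 0.0008184651972490926 -0.0012332657137962529 pitch,roll deg [ 0.5965 -0.0413]
```

The pose is within 1.5 mm and 0.6° of the slot centre, with the cap at the rear. Lowering to just above the mouth.

```bash
python3 -m handwheel '-0.3 0 8 0 0 0 5;-0.6 0 20 0 0 -0.2 5;-1 0 33 0 0 -0.4 5;-1 0 46 0 0 -0.4 5;-1 0 59 0 0 -0.4 5;-1 0 71 0 0 -0.4 5;-1 0 80 0 0 -0.4 5;-1 0 84 0 0 -0.4 5;-1 0 84 0 0 -0.4 5' 
python3 -c "
from h import *
plan([.5597,.0851,.0664],-84.7)
f=grab_frame('scene')['pixels']
cv2.imwrite('pics/scene7.png',cv2.resize(f[210:330,250:370,::-1],None,fx=5,fy=5,interpolation=cv2.INTER_CUBIC))
f=grab_frame('top')['pixels']
cv2.imwrite('pics/top7.png',cv2.resize(f[65:205,180:300,::-1],None,fx=4,fy=4,interpolation=cv2.INTER_CUBIC))"
```

```text
clock: 10.52
tcp_pos: [0.5596, 0.0854, 0.1082]
orientation: [2.328, -2.109, -0.0]
contact_force: [-0.8, -0.2, -2.0]
grip_width: 0.011
shift mm [ 0.3 -0.  41.8] turn [ 0.01 -0.    0.35] q [-0.82  0.56  0.75  1.96 -0.52  0.82 -1.25] F [-0.8 -0.2 -2. ] w 0.011011614607259692 tcp [0.5596 0.0854 0.1082] t 10.525
```

View pics/scene7.png

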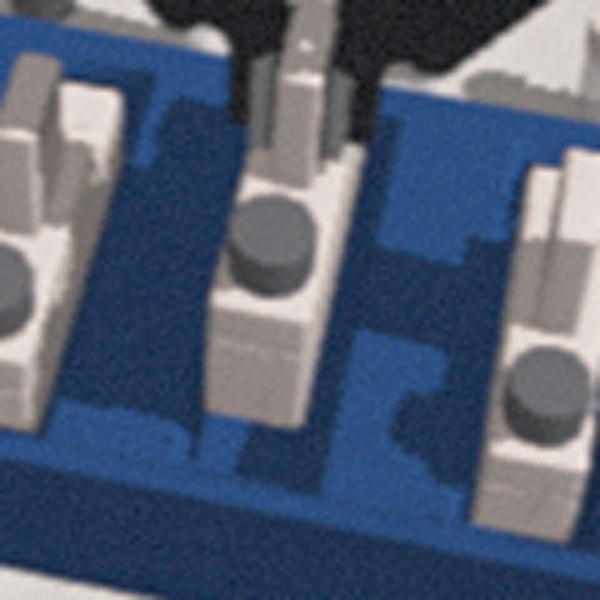

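View pics/top7.png

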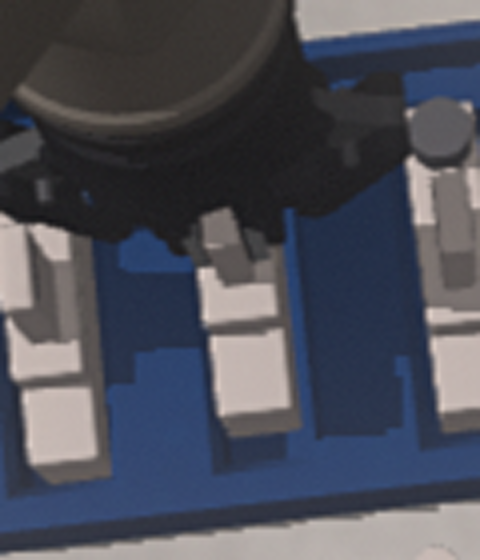

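The cartridge hangs over its slot, aligned with the mouth in both views. Lowering gently.

```bash
python3 -m handwheel '0 0 4 0 0 0 5;0 0 9 0 0 0 5;0 0 14 0 0 0 5;0 0 19 0 0 0 5;0 0 19 0 0 0 5' ; python3 -m handwheel '0 0 4 0 0 0 5;0 0 9 0 0 0 5;0 0 14 0 0 0 5;0 0 18 0 0 0 5;0 0 20 0 0 0 5;0 0 20 0 0 0 5'
```

```text
clock: 11.25
tcp_pos: [0.5593, 0.0854, 0.0888]
orientation: [2.328, -2.109, -0.001]
contact_force: [-0.5, 0.3, -1.8]
grip_width: 0.0118
clock: 12.0
tcp_pos: [0.5596, 0.0855, 0.0692]
orientation: [2.328, -2.109, -0.0]
contact_force: [0.4, -0.5, -2.6]
grip_width: 0.011
```

```bash
python3 -m handwheel '0 0 1 0 0 0 5;0 0 2 0 0 0 5;0 0 2.5 0 0 0 5;0 0 2.5 0 0 0 5'; python3 -m handwheel '0 0 0.5 0 0 0 5;0 0 0.5 0 0 0 5'
```

```text
clock: 12.5
tcp_pos: [0.5596, 0.0855, 0.0668]
orientation: [-2.328, 2.109, 0.0]
contact_force: [0.1, -0.5, -2.0]
grip_width: 0.011
clock: 12.75
tcp_pos: [0.5597, 0.0855, 0.0665]
orientation: [-2.328, 2.109, 0.0]
contact_force: [-1.8, -0.9, 1.8]
grip_width: 0.0111
```

The force turns upward at the height where I grasped it, so it is on the floor. A small extra press, then release and retreat.

```bash
python3 -m handwheel '0 0 0.5 0 0 0 5;0 0 0.5 0 0 0 5'; python3 -m handwheel '0 0 0 0 0 0 16;0 0 0 0 0 0 25;0 0 0 0 0 0 35;0 0 0 0 0 0 40;0 0 0 0 0 0 40;0 0 0 0 0 0 40'; python3 -m handwheel '0 0 -8 0 0 0 40;0 0 -25 0 0 0 40;0 0 -50 0 0 0 40;0 0 -80 0 0 0 40;0 0 -110 0 0 0 40;0 0 -140 0 0 0 40;0 0 -150 0 0 0 40;0 0 -150 0 0 0 40'
python3 -c "
from h import *
plan([.42,.35,.25],-84.7)
f=grab_frame('scene')['pixels']
cv2.imwrite('pics/scene8.png',cv2.resize(f[195:345,210:400,::-1],None,fx=4,fy=4,interpolation=cv2.INTER_CUBIC))"
```

```text
clock: 13.0
tcp_pos: [0.5597, 0.0854, 0.0665]
orientation: [-2.328, 2.109, 0.001]
contact_force: [-3.7, 0.1, 8.0]
grip_width: 0.0116
clock: 13.75
tcp_pos: [0.5596, 0.0855, 0.0658]
orientation: [2.328, -2.109, -0.0]
contact_force: [-0.9, 0.1, 1.1]
grip_width: 0.0399
clock: 14.75
tcp_pos: [0.5598, 0.0857, 0.2164]
orientation: [-2.328, 2.108, -0.0]
contact_force: [0.3, 0.3, 0.3]
grip_width: 0.0398
shift mm [-276.9  113.   -33.5] turn [-0.07  0.05  0.37] q [-0.93  0.42  0.88  1.88 -0.38  1.02 -1.36] F [0.3 0.3 0.3] w 0.03984001065938958 tcp [0.5598 0.0857 0.2164] t 14.75
```

View pics/scene8.png

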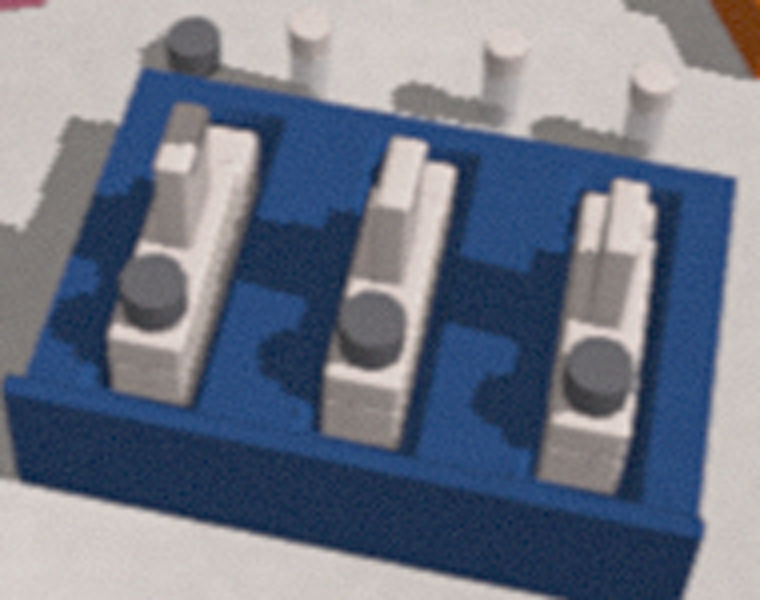

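All three caps are at the plate ((153,290), (372,328), (598,375)) and the middle cartridge looks seated. I'll move aside for a top check.

```bash
python3 -m handwheel '-15 6 -10 0 0 0 40;-45 18 -20 0 0 0 40;-85 35 -33 0 0 0 40;-130 53 -33 0 0 0 40;-175 71 -33 0 0 0 40;-220 90 -33 0 0 0 40;-255 104 -33 0 0 0 40;-275 113 -33 0 0 0 40;-277 113 -33 0 0 0 40;-277 113 -33 0 0 0 40' 
python3 -c "
from h import *
f=grab_frame('top')['pixels']
cv2.imwrite('pics/top9.png',cv2.resize(f[65:210,150:340,::-1],None,fx=4,fy=4,interpolation=cv2.INTER_CUBIC))"
```

```text
clock: 16.05
tcp_pos: [0.4208, 0.3484, 0.2486]
orientation: [2.326, -2.111, 0.001]
contact_force: [-0.8, 0.3, -0.5]
grip_width: 0.0399
```

View pics/top9.png

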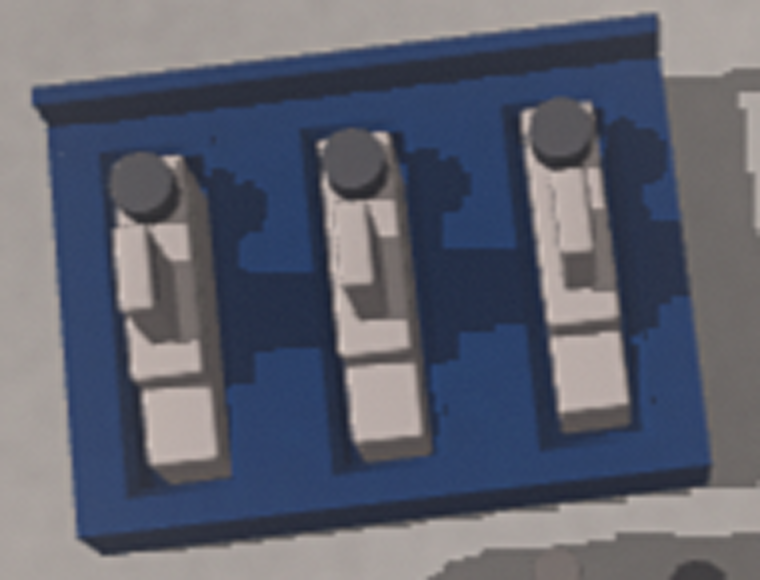

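The middle cartridge's cap is now at (353,163) by the plate. Its tab top is at (353,242), the same place as at the start, so it is at full depth, and the neighbours have not moved.

```bash
python3 -c "
from bench import workorder; print(workorder.hand_in())"
```

```text
the job is handed in; nothing more can be done
None
```

I pulled the middle cartridge up by its tab, turned it 180° and lowered it back into the same slot. I then let go, moved the arm aside and handed the job in at about 16 s of the 38 s allowed.

- **Position:** In the last camera images all three caps are next to the rear plate. The turned cartridge's tab top is at the same image position as before, so it is upright and fully home.
- **Bystanders:** The other two cartridges had not visibly moved from their starting positions.
- **Forces:** The highest wrist force in any reading was about 9 N, when I pressed the cartridge lightly onto the slot floor. It was near zero after release.

No final check failed. Early on, my first rack fit was about 3 pixels off because I had assumed the rear plate lay within the rack's 156 mm. Refitting with the plate just outside reduced most residuals to about 1 pixel, with two still near 2.

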